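# Start a half-aperture light exposure of a sample tube

### The arm

A 6-joint arm with a two-finger parallel gripper is mounted at the origin on a cart in front of the work surface, level with it; the furniture and walls round the work are solid. World frame = base frame: x ahead of the robot, y to its left, z up, the work surface at z = 0. Lengths are in mm, angles in rad, forces in N, time in s.
With the tool pointing down it reaches from about 325 to 850 mm from the base axis. Payload 4.4 kg.
Tool frame: the origin (TCP) lies at the very end of the fingers, on their centre line; the grasp point (between the pads) lies bot.hold_point_z behind it (bot.hold_point_z is the distance from the TCP to the grasp point, in mm); z points along the fingers, y is the line along which they close (so a half turn about z gives the same grasp; the last joint's range is limited). The gripper opens to 94 mm and grips with 3 to 60 N. Pads are 16 mm wide; open, the fingers measure 119 mm over their backs; the gripper's body (75 mm by 177 mm) begins 78 mm behind the grasp point.
Start: joints at [1.022, 0.207, 1.542, -0, 1.393, -0.15], TCP at [222.759, 530.099, 205.447] pointing down, gripper open.
Joint ranges: [-2.73, 2.73], [-0.86, 2.22], [0.23, 2.46], [-1.11, 4.25], [0.08, 2.63], [-2.82, 2.82]. Speed limits (rad/s): [2.79, 2.79, 3.14, 3.14, 3.14, 3.14].

### API

Orientations are given as a 3x3 rotation matrix whose columns are the frame's x, y, z axes.
In Python, from rig import bot, read_camera, recognise, place_of gives the robot as it stands. The module is installed in compiled form; this text tells all that it offers.
- The arm moves only by the tool arm_command, never from a script. Its argument "motion" is a list of rows, each an object of numbers: "fingers": the opening, from 0 (shut) to 1 (fully open); "x", "y", "z": the shift along the world's x, y, z in cm; "rx", "ry", "rz": the turn, a rotation vector about the world's x, y, z in degrees. In form: [{"fingers": .., "x": .., "y": .., "z": .., "rx": .., "ry": .., "rz": ..}, ...]. A call has exactly 10 rows; each row shifts and turns the commanded pose from where the row before left it; what a row does not reach is not made up. A row lasts 1/12 s, in which the tool goes at most 41.7 mm and 7.16 degrees, less where a joint would pass 70% of its speed; a pose out of reach is approached as far as the arm can. A call with a gripper value outside its range is refused whole. The fingers move at their own pace and stop on an object; "force" is the grip in N (left out, the last holds). Time passes only in rows, so rows that do not move let the fingers close, or fill a call up. It gives the time, the measured TCP pose, the force, the opening and the grip force at its end, in the units of the state.
- bot.observe(): the state, without advancing time (a new reading comes with each control period).
- read_camera(name): name is "side" or "top" or "wrist"; returns a dict with "image" (384x512x3 uint8, red, green, blue), "mtx" (3x3 intrinsics, pixels), "k1" (the pictures are not rectified: a ray, as slopes to the right and down, at radius r is drawn at 1 + k1 r^2 times it, then the intrinsics apply), "extrinsics" (4x4, takes a point from world to camera coordinates); the wrist camera has in their place "tool_from_camera" (4x4, takes a point from camera to tool coordinates, whose origin is the TCP and whose axes are the flange's). Camera axes: x right, y down, z forward; pixel columns grow to the right and rows downward; lengths in mm; the calibration is good to about 2 mm. A picture is of the moment at which its call begins: read the wrist's pose just before it. There is no depth.
- bot.finish_job(): hands the job in; it is judged then, once.
Trained networks look in the newest picture that a camera, given by its name, has taken for a name from the list of things; names that differ only in an ending like _2 or _b are one class to them, and where a whole thing is asked for, a point or a joint stands for the part that bears it (a point fixed in the world has none). Each returns a list of dicts, best first, with "score" (0 to 1); they miss things now and then, are a little off and sometimes report something else, mostly with a low value. They report only what shows in the picture. A call takes as long as a camera call. They do not tell look-alikes from the thing itself.
- recognise(label, camera): "bbox" ([centre column, centre row, width, height] in pixels, round what is visible of it).
- place_of(label, camera): "position" ([column, row] in pixels: a listed point, or the origin of a listed thing).
The state is a dict: "time": time; "q": joint angles; "joint_velocities": joint speeds; "joint_torque": joint torques, N m; "tcp_pos": TCP position; "eef_rot": TCP orientation; "force": force on the tool from outside, world axes, zero at the start; "ft_torque": the same for the moment, N m; "finger_gap": opening from 0.0 (shut) to 1.0 (fully open); "gripper_force": force on a finger pad.
Only numpy, scipy, OpenCV 4.12 (cv2) and the standard library are available. Lean on these libraries where they do the work, as an engineer would, in place of code of your own. Each camera call takes 0.05 s, during which the arm holds its last target. There are 200 camera calls.

### The job

The sample tube stands ready in the lamp's exposure unit. Raise the three hinged light screens (front, left and right) fully upright round it, and only then slide the lamp's spring-closed shutter open by its lug to the half-open mark, without opening it much beyond half, and hold it there: the program finishes with the gripper still holding the shutter half open, since it snaps shut when let go. Leave the tube standing in its holder, and do not disturb the other things on the bench.

Things in the scene. Friction and masses are not known exactly. Their poses are not given: they have to be found in the camera images.
- exposure_unit: fixed exposure unit: base plate (top at 18 mm) with tube holder, white lamp housing behind it. Origin: on the worktop under the tube holder's centre; x back to the housing, away from the robot, y to the unit's left, z up. Base x -48 to 142, y -69 to 69 mm; housing from x 48 mm, top at z 98 mm; spring barrel and round cap on it, more than 27 mm behind the shutter lug's centre, up to z 114 mm
- screen_front (a joint): front screen, an aluminium sheet 74 mm tall from hinge line to free edge, 140 mm long, 3 mm thick. 0 = folded flat outwards; 1.571 = upright, at its stop. Hinge line level, 22 mm above the worktop, at x = -49 mm of the unit, parallel to its y axis. A stiff friction hinge (0.09 N m, 1 N at the lug) keeps it where it is left
- screen_left (a joint): left screen, an aluminium sheet 74 mm tall from hinge line to free edge, 92 mm long, 3 mm thick. 0 = folded flat outwards; 1.571 = upright, at its stop. Hinge line level, 22 mm above the worktop, at y = +73 mm of the unit, parallel to its x axis; its lug is at x = +2 mm. A stiff friction hinge (0.09 N m, 1 N at the lug) keeps it where it is left
- screen_right (a joint): right screen, an aluminium sheet 74 mm tall from hinge line to free edge, 92 mm long, 3 mm thick. 0 = folded flat outwards; 1.571 = upright, at its stop. Hinge line level, 22 mm above the worktop, at y = -73 mm of the unit, parallel to its x axis; its lug is at x = +2 mm. A stiff friction hinge (0.09 N m, 1 N at the lug) keeps it where it is left
- screen_front_lug (a point): centre of the gripping area of the front screen's white lug, a rounded bar 20 mm wide along the hinge line and 10 mm thick that projects 40 mm past the screen's free edge; this point lies 27 mm past that edge (13 mm short of the lug's end) and 101 mm from the hinge line
- screen_left_lug (a point): centre of the gripping area of the left screen's white lug, a rounded bar 20 mm wide along the hinge line and 10 mm thick that projects 40 mm past the screen's free edge; this point lies 27 mm past that edge (13 mm short of the lug's end) and 101 mm from the hinge line
- screen_right_lug (a point): centre of the gripping area of the right screen's white lug, a rounded bar 20 mm wide along the hinge line and 10 mm thick that projects 40 mm past the screen's free edge; this point lies 27 mm past that edge (13 mm short of the lug's end) and 101 mm from the hinge line
- shutter (a joint): lamp shutter, a steel plate on the housing's front that slides to the unit's left (+y). 0 = shut, 0.044 m = fully open, 0.022 = half (the bold middle line of the scale on the housing's top, under the index line of the arm behind the lug). A spring pulls it shut: 3 N at 0, rising evenly to 7.4 N at half and 12 N at full
- shutter_lug (a point): centre of the gripping area of the shutter's black upright lug, 125 mm above the worktop at x = +53.5 mm of the unit; the lug is 16 mm wide (unit's y), 14 mm deep (unit's x) and stands from 102 to 144 mm above the worktop, just above the housing's top; at joint value 0 it is at y = 0 of the unit
- sample_tube: glass sample tube, 22 mm across, 78 mm tall, standing upright and loose in the holder on the stage, bottom 18 mm and top 96 mm above the worktop; origin: centre of its bottom
- bench_timer: small grey-and-white bench timer lying flat, 62 x 66 x 18 mm, near the front left corner of the unit; bystander; origin: centre of its underside
- forceps: steel forceps lying flat, 142 mm long, 18 mm wide, 11 mm high, near the front right corner of the unit; bystander; origin: centre of the underside, y along the length
- spare_dish: clear lidded petri dish, 94 mm across, 16 mm high, on the worktop right of the lamp housing; bystander; origin: centre of its underside
- amber_bottle: small brown wide-mouth bottle with black cap, 54 mm across, 105 mm high, on the worktop left of the lamp housing; bystander; origin: centre of its underside
Mind the look-alikes: they are no part of the job. What is meant by the sample_tube is not pink, and is the larger of those in its own colour.

How it is judged:
By the outcome, as a careful person would: the job done as asked, in the order asked, and still so for the second after the job is handed in, while the arm keeps its last pose, push and grip.
It also fails if it takes over 72 s, if anything falls off the work surface, if the arm or the gripper's body presses on something with over 40 N, if the wrist force passes 120 N, or if a joint passes its speed limit or range.

## Working session

There is one attempt and no reset: what is moved stays moved. The work goes in short steps, Python scripts to look and compute and a tool call to move; the robot and the scene stay as the last step left them, time stands still between calls to the robot, and variables do not carry over. Pictures are saved under pics/ and viewed, at most 10 in all, crops included, and the job is handed in when it is done.

Besides the shell and the picture viewer there is one more tool, called after "Emit:" as a command line: name --argument value ..., lists and objects as JSON in quotes. arm_command: Moves the arm, as the interface text tells. Its arguments: {"type":"object","properties":{"motion":{"type":"array"},"force":{"type":"number"}},"required":["motion"]}

```bash
mkdir -p pics; ls; cat > h.py <<'E'
import numpy as np, cv2
from rig import bot, read_camera, recognise, place_of
def ray(c,px):
    K=np.array(c["mtx"]);k1=c["k1"]
    d=np.array([(px[0]-K[0,2])/K[0,0],(px[1]-K[1,2])/K[1,1]]);u=d.copy()
    for _ in range(20): u=d/(1+k1*(u@u))
    E=np.array(c["extrinsics"]);R=E[:3,:3];t=E[:3,3]
    return -R.T@t, R.T@np.array([u[0],u[1],1.])
def atz(c,px,z):
    o,d=ray(c,px);return o+d*(z-o[2])/d[2]
def proj(c,P):
    E=np.array(c["extrinsics"]);K=np.array(c["mtx"]);p=E[:3,:3]@np.array(P)+E[:3,3];u=p[:2]/p[2];u=u*(1+c["k1"]*(u@u));return K[:2,:2]@u+K[:2,2]
def tri(l):
    A=np.zeros((3,3));b=np.zeros(3)
    for o,d in l:
        d=d/np.linalg.norm(d);M=np.eye(3)-np.outer(d,d);A+=M;b+=M@o
    return np.linalg.solve(A,b)
E
python3 - <<'E'
from h import *
np.set_printoptions(precision=1,suppress=True)
C={}
for n in("side","top"):
    C[n]=read_camera(n);cv2.imwrite(f"pics/{n}0.png",C[n]["image"][:,:,::-1])
print(bot.hold_point_z)
for l in "exposure_unit screen_front_lug screen_left_lug screen_right_lug shutter_lug sample_tube bench_timer forceps spare_dish amber_bottle".split():
    r={n:place_of(l,n) for n in C}
    for n in C: print(l,n,[(np.array(a["position"]),round(a["score"],2)) for a in r[n][:3]])
    if all(r.values()): print("   ",tri([ray(C[n],r[n][0]["position"]) for n in C]))
E
```

```text
pics
18.8
exposure_unit side [(array([233.2, 240. ]), 0.76)]
exposure_unit top [(array([227.2, 193.7]), 0.58)]
    [605.7  95.6   8.5]
screen_front_lug side [(array([295.1, 233.6]), 0.84)]
screen_front_lug top [(array([232.3, 245.6]), 0.62)]
    [461.3  72.7  72.8]
screen_left_lug side [(array([203.2, 276.1]), 0.98), (array([211.4, 199.6]), 0.58)]
screen_left_lug top [(array([291.4, 183.4]), 0.68), (array([162.7, 196.7]), 0.6)]
    [ 780.6  -96.4 -442.7]
screen_right_lug side [(array([255. , 189.3]), 0.56)]
screen_right_lug top [(array([292.1, 183. ]), 0.73)]
    [633.3 -82.5  29.9]
shutter_lug side [(array([209.4, 197.5]), 0.76)]
shutter_lug top [(array([221.4, 168.1]), 0.48)]
    [653.5 102.9 128.9]
sample_tube side [(array([318.7, 249.3]), 0.65), (array([316. , 271.3]), 0.58), (array([237.6, 235.6]), 0.55)]
sample_tube top [(array([221.8, 270.8]), 0.59), (array([226.6, 191.7]), 0.55), (array([253.3, 258.5]), 0.49)]
    [398.8  97.1  74.9]
bench_timer side [(array([273.9, 319.3]), 0.6)]
bench_timer top [(array([167.9, 253.9]), 0.9)]
    [435.2 250.9   5.5]
forceps side [(array([301.2, 214.5]), 0.64)]
forceps top [(array([289. , 233.9]), 0.39)]
    [495.7 -77.8  -5.5]
spare_dish side [(array([221.9, 192. ]), 0.85), (array([294.4, 234.3]), 0.6)]
spare_dish top [(array([284.4, 145. ]), 0.89)]
    [741.3 -66.8  -2.7]
amber_bottle side [(array([154.3, 283.5]), 0.83)]
amber_bottle top [(array([162.3, 155.5]), 0.73), (array([219.7, 166.1]), 0.64), (array([159.9, 196.8]), 0.27)]
    [709.  282.3   0.7]
```

```bash
python3 - <<'E'
import cv2
a=cv2.imread("pics/side0.png")[150:350,110:370];b=cv2.imread("pics/top0.png")[110:310,110:370]
cv2.imwrite("pics/v1.png",cv2.resize(a,(780,600),interpolation=2));cv2.imwrite("pics/v2.png",cv2.resize(b,(780,600),interpolation=2))
E
```

```text
(no output)
```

View pics/v1.png

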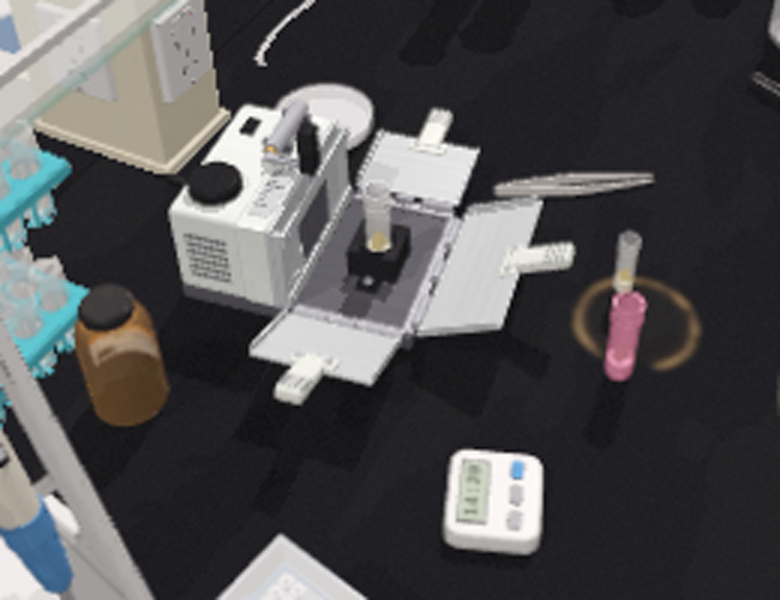

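View pics/v2.png

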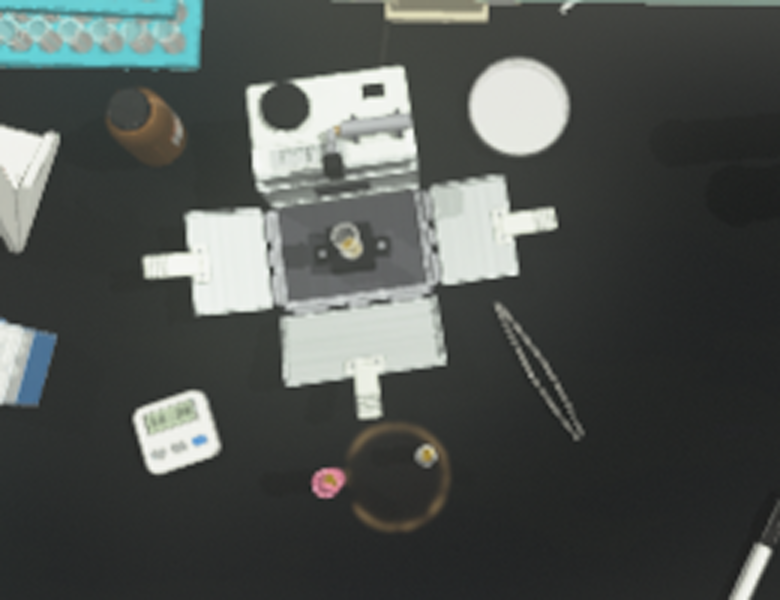

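Side view: the unit is at about (230,235), with all three screens folded down or slightly raised. The lugs are at side (295,234), (203,276), (255,189) and top (232,245), (163,197), (292,183). The clear tube in the holder is at side (237,232); the pink tube and the smaller clear one in front are decoys. I'll fit the unit pose and screen angles jointly.

```bash
cat > fit.py <<'E'
from h import *
from scipy.optimize import least_squares
def W(p,P):
    c,s=np.cos(p[2]),np.sin(p[2]);return np.array([p[0]+c*P[0]-s*P[1],p[1]+s*P[0]+c*P[1],P[2]])
def lugs(a,r=101):
    return {"screen_front_lug":(-49-r*np.cos(a[0]),0,22+r*np.sin(a[0])),"screen_left_lug":(2,73+r*np.cos(a[1]),22+r*np.sin(a[1])),"screen_right_lug":(2,-73-r*np.cos(a[2]),22+r*np.sin(a[2]))}
def model(p):
    d=lugs(p[3:6]);d["shutter_lug"]=(53.5,0,125);d["sample_tube"]=(0,0,18);d["exposure_unit"]=(0,0,0);return {k:W(p,v) for k,v in d.items()}
E
python3 - <<'E'
from fit import *
np.set_printoptions(precision=2,suppress=True)
C={n:read_camera(n) for n in("side","top")}
D=[("side","exposure_unit",(233.2,240)),("top","exposure_unit",(227.2,193.7)),("side","screen_front_lug",(295.1,233.6)),("top","screen_front_lug",(232.3,245.6)),
("side","screen_left_lug",(203.2,276.1)),("top","screen_left_lug",(162.7,196.7)),("side","screen_right_lug",(255,189.3)),("top","screen_right_lug",(292.1,183)),
("side","shutter_lug",(209.4,197.5)),("top","shutter_lug",(221.4,168.1)),("side","sample_tube",(237.6,235.6)),("top","sample_tube",(226.6,191.7))]
f=lambda p:np.concatenate([proj(C[n],model(p)[k])-np.array(x) for n,k,x in D])
s=least_squares(f,[600,95,0.08,.2,.2,.2],loss="soft_l1",x_scale=[10,10,.1,.1,.1,.1])
p=s.x;print(p,s.cost);J=s.jac;print(np.sqrt(np.diag(np.linalg.inv(J.T@J))))
for (n,k,x),r in zip(D,f(p).reshape(-1,2)):print(n,k,r)
for k,v in model(p).items():print(k,v)
np.save("p.npy",p)
print(np.array(C["side"]["extrinsics"]),C["top"]["extrinsics"])
for n in C:
    im=C[n]["image"][:,:,::-1].copy();im=cv2.resize(im[150:350,110:370] if n=="side" else im[110:310,110:370],None,fx=3,fy=3,interpolation=2)
    o=np.array([110,150 if n=="side" else 110])
    def ln(pts,c):
        q=[tuple(np.int32((proj(C[n],W(p,P))-o)*3+1)) for P in pts]
        cv2.polylines(im,[np.array(q)],False,c,1,16)
    ln([(-48,-69,18),(-48,69,18),(48,69,18),(48,69,98),(48,-69,98),(48,-69,18),(-48,-69,18)],(0,0,255))
    e=lugs(p[3:6],74);g=lugs(p[3:6],114)
    for k,h in zip(e,[(-49,0,22),(2,73,22),(2,-73,22)]): 
        w=np.array([0,70,0]) if "front" in k else np.array([46,0,0])
        ln([np.array(h)+w,np.array(e[k])+w,np.array(e[k])-w,np.array(h)-w],(0,200,0));ln([e[k],g[k]],(255,0,0))
    ln([(53.5,0,102),(53.5,0,144)],(255,0,255));ln([(0,0,18),(0,0,96)],(255,0,255))
    cv2.imwrite(f"pics/f_{n}.png",im)
im=np.vstack([cv2.resize(cv2.imread(f"pics/f_{n}.png")[50:450,50:650],(600,400)) for n in C][:1]);
a,b=[cv2.imread(f"pics/f_{n}.png")[60:440,120:600] for n in C]
cv2.imwrite("pics/f.png",np.vstack([a,b])[:, :][:760])
cv2.imwrite("pics/f.png",cv2.resize(np.hstack([a,b]),(800,317),interpolation=cv2.INTER_AREA))
E
```

```text
[605.34  92.57   0.14   0.44   0.43   0.11] 17.51860766592758
[1.41 1.35 0.01 0.08 0.03 0.04]
side exposure_unit [2.11 1.94]
top exposure_unit [ 0.96 -0.46]
side screen_front_lug [-1.73  2.05]
top screen_front_lug [ 0.05 -2.45]
side screen_left_lug [2.32 0.24]
top screen_left_lug [ 0.77 -0.32]
side screen_right_lug [0.75 0.07]
top screen_right_lug [-1.47 -0.36]
side shutter_lug [1.99 0.76]
top shutter_lug [ 0.31 -4.19]
side sample_tube [-2.53  1.15]
top sample_tube [1.04 0.49]
screen_front_lug [466.2  72.9  64.7]
screen_left_lug [584.24 256.1   63.95]
screen_right_lug [631.59 -78.81  33.32]
shutter_lug [658.31 100.06 125.  ]
sample_tube [605.34  92.57  18.  ]
exposure_unit [605.34  92.57   0.  ]
[[ -0.9   -0.44  -0.01 547.67]
 [ -0.27   0.56  -0.79 236.4 ]
 [  0.35  -0.7   -0.62 751.64]
 [  0.     0.     0.     1.  ]] [[  0.02  -1.    -0.01  10.69]
 [ -0.99  -0.01  -0.16 599.16]
 [  0.16   0.01  -0.99 877.46]
 [  0.     0.     0.     1.  ]]
```

View pics/f.png

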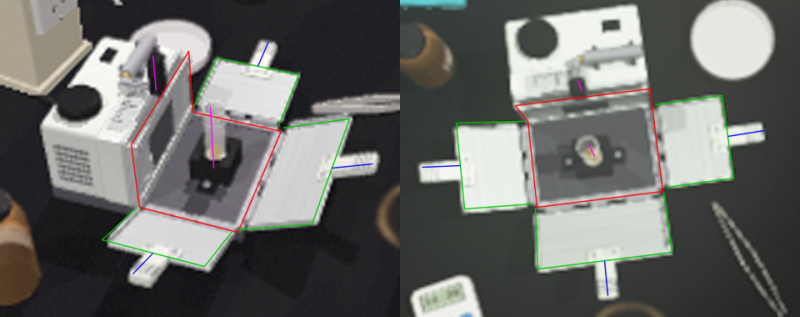

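The overlay is close, but the yaw looks a little off. I'll refine it with the screens' free-edge corners read from the two pictures.

```bash
python3 - <<'E'
from fit import *
np.set_printoptions(precision=2,suppress=True)
C={n:read_camera(n) for n in("side","top")}
p0=np.load("p.npy")
# (cam, screen idx, sign along hinge, px in zoom)
K=[("top",0,1,(287,386)),("top",0,-1,(446,365)),("top",2,1,(505,177)),("top",2,-1,(519,276)),("top",1,1,(187,212)),("top",1,-1,(197,315)),
("side",1,1,(251,353)),("side",1,-1,(373,384)),("side",0,1,(501,328)),("side",0,-1,(543,199)),("side",2,-1,(479,149)),("side",2,1,(384,131))]
N=["screen_front_lug","screen_left_lug","screen_right_lug"]
D=[("side","screen_front_lug",(295.1,233.6)),("side","screen_left_lug",(203.2,276.1)),("top","screen_left_lug",(162.7,196.7)),("side","screen_right_lug",(255,189.3)),("top","screen_right_lug",(292.1,183))]
off={"side":np.array([110,150]),"top":np.array([110,110])}
def f(p):
    r=[]
    e=lugs(p[3:6],74)
    for n,i,s,x in K:
        w=np.array([0,70*s,0]) if i==0 else np.array([46*s,0,0])
        w=w+np.array(e[N[i]]);
        if i: w[0]=w[0]-2+p[6]
        r.append(proj(C[n],W(p,w))-(np.array(x)/3+off[n]-.33))
    m=model(p)
    for n,k,x in D:r.append(.5*(proj(C[n],m[k])-np.array(x)))
    return np.concatenate(r)
s=least_squares(f,list(p0)+[2],loss="soft_l1",x_scale=[10,10,.1,.1,.1,.1,5])
p=s.x;print(p,s.cost);J=s.jac;print(np.sqrt(np.diag(np.linalg.inv(J.T@J))))
print(f(p).reshape(-1,2))
for k,v in model(p).items():print(k,v)
np.save("p.npy",p[:6])
print(bot.observe()["eef_rot"],bot.observe()["time"])
E
```

```text
[602.06  92.64   0.15   0.46   0.41   0.12   1.37] 4.496528992420443
[1.81 1.11 0.01 0.04 0.03 0.04 1.99]
[[-0.31 -0.  ]
 [ 0.34 -0.31]
 [ 0.18 -0.13]
 [ 0.49 -0.12]
 [ 0.02  0.69]
 [ 0.08  0.45]
 [-0.75 -0.41]
 [-0.2  -0.29]
 [-0.63 -0.12]
 [-0.25  0.59]
 [ 0.76  0.16]
 [-0.32 -0.17]
 [-0.31  0.66]
 [ 2.2   0.86]
 [ 0.31  0.83]
 [ 0.6   0.06]
 [-0.8   0.08]]
screen_front_lug [464.15  71.71  66.86]
screen_left_lug [579.21 256.56  62.57]
screen_right_lug [630.03 -78.39  33.96]
shutter_lug [654.96 100.66 125.  ]
sample_tube [602.06  92.64  18.  ]
exposure_unit [602.06  92.64   0.  ]
[[-0.92  0.39 -0.  ]
 [ 0.39  0.92  0.  ]
 [ 0.   -0.   -1.  ]] 1.3
```

Emit:
arm_command --motion '[{"fingers":0.55,"x":3,"y":-2.3,"z":-0.3,"rz":-5.84},{"fingers":0.55,"x":3,"y":-2.3,"z":-0.3,"rz":-5.84},{"fingers":0.55,"x":3,"y":-2.3,"z":-0.3,"rz":-5.84},{"fingers":0.55,"x":3,"y":-2.3,"z":-0.3,"rz":-5.84},{"fingers":0.55,"x":3,"y":-2.3,"z":-0.3,"rz":-5.84},{"fingers":0.55,"x":3,"y":-2.3,"z":-0.3,"rz":-5.84},{"fingers":0.55,"x":3,"y":-2.3,"z":-0.3,"rz":-5.84},{"fingers":0.55,"x":3,"y":-2.3,"z":-0.3,"rz":-5.84},{"fingers":0.55,"x":3,"y":-2.3,"z":-0.3,"rz":-5.84},{"fingers":0.55,"x":3,"y":-2.3,"z":-0.3,"rz":-5.84}]' --force 12

```text
schema error: expected keys fingers, x, y, z, rx, ry, rz
```

Emit:
arm_command --motion '[{"fingers":0.55,"x":3,"y":-2.3,"z":-0.3,"rx":0,"ry":0,"rz":-5.84},{"fingers":0.55,"x":3,"y":-2.3,"z":-0.3,"rx":0,"ry":0,"rz":-5.84},{"fingers":0.55,"x":3,"y":-2.3,"z":-0.3,"rx":0,"ry":0,"rz":-5.84},{"fingers":0.55,"x":3,"y":-2.3,"z":-0.3,"rx":0,"ry":0,"rz":-5.84},{"fingers":0.55,"x":3,"y":-2.3,"z":-0.3,"rx":0,"ry":0,"rz":-5.84},{"fingers":0.55,"x":3,"y":-2.3,"z":-0.3,"rx":0,"ry":0,"rz":-5.84},{"fingers":0.55,"x":3,"y":-2.3,"z":-0.3,"rx":0,"ry":0,"rz":-5.84},{"fingers":0.55,"x":3,"y":-2.3,"z":-0.3,"rx":0,"ry":0,"rz":-5.84},{"fingers":0.55,"x":3,"y":-2.3,"z":-0.3,"rx":0,"ry":0,"rz":-5.84},{"fingers":0.55,"x":3,"y":-2.3,"z":-0.3,"rx":0,"ry":0,"rz":-5.84}]' --force 12

```text
time: 2.13
tcp_pos: [524.1, 298.8, 175.4]
eef_rot: [[-0.148, 0.989, 0.0], [0.989, 0.148, 0.0], [0.0, 0.0, -1.0]]
force: [0.3, 0.4, 0.2]
finger_gap: 0.547
gripper_force: 0.0
```

Emit:
arm_command --motion '[{"fingers":0.55,"x":1.4,"y":-1.05,"z":0,"rx":0,"ry":0,"rz":0},{"fingers":0.55,"x":1.4,"y":-1.05,"z":0,"rx":0,"ry":0,"rz":0},{"fingers":0.55,"x":1.4,"y":-1.05,"z":0,"rx":0,"ry":0,"rz":0},{"fingers":0.55,"x":1.3,"y":-1.05,"z":0,"rx":0,"ry":0,"rz":0},{"fingers":0.55,"x":0,"y":0,"z":-1.0,"rx":0,"ry":0,"rz":0},{"fingers":0.55,"x":0,"y":0,"z":-1.0,"rx":0,"ry":0,"rz":0},{"fingers":0.55,"x":0,"y":0,"z":-1.0,"rx":0,"ry":0,"rz":0},{"fingers":0.55,"x":0,"y":0,"z":-1.0,"rx":0,"ry":0,"rz":0},{"fingers":0.55,"x":0,"y":0,"z":-1.0,"rx":0,"ry":0,"rz":0},{"fingers":0.55,"x":0,"y":0,"z":-1.0,"rx":0,"ry":0,"rz":0}]'

```text
time: 2.97
tcp_pos: [576.6, 258.7, 113.8]
eef_rot: [[-0.154, 0.988, -0.001], [0.988, 0.154, -0.0], [-0.0, -0.001, -1.0]]
force: [-0.2, 0.5, -0.8]
finger_gap: 0.553
gripper_force: 0.0
```

```bash
python3 - <<'E'
from fit import *
np.set_printoptions(precision=1,suppress=True)
s=bot.observe();c=read_camera("wrist")
T=np.eye(4);T[:3,:3]=s["eef_rot"];T[:3,3]=s["tcp_pos"]
c["extrinsics"]=np.linalg.inv(T@np.array(c["tool_from_camera"]))
m=model(np.load("p.npy"));im=c["image"][:,:,::-1].copy()
print(s["tcp_pos"])
for k in m:
    q=proj(c,m[k]);r=place_of(k,"wrist");print(k,q,[(np.array(a["position"]),round(a["score"],2)) for a in r[:2]])
    cv2.circle(im,tuple(np.int32(q)),4,(0,0,255),1)
cv2.imwrite("pics/w1.png",im)
E
```

```text
[576.6 258.7 113.8]
screen_front_lug [122.5 355.4] []
screen_left_lug [255.6 209.6] [(array([254.2, 208.4]), 0.59)]
screen_right_lug [253.6 434.7] []
shutter_lug [314.1 414.9] []
sample_tube [252.8 322.6] [(array([249.6, 322.6]), 0.65), (array([ 95.4, 282. ]), 0.65)]
exposure_unit [252.8 312.4] [(array([252.4, 311.1]), 0.97)]
```

View pics/w1.png

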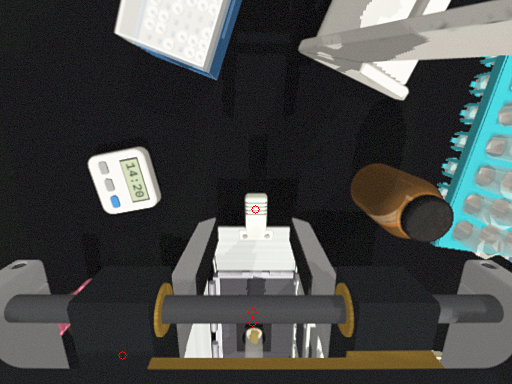

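The wrist picture puts the left lug at (255,209), right where the model predicts it. Descend and grip.

Emit:
arm_command --motion '[{"fingers":0.5,"x":0.1,"y":-0.1,"z":-1.2,"rx":0,"ry":0,"rz":0},{"fingers":0.5,"x":0.1,"y":-0.1,"z":-1.2,"rx":0,"ry":0,"rz":0},{"fingers":0.5,"x":0,"y":0,"z":-1.2,"rx":0,"ry":0,"rz":0},{"fingers":0.5,"x":0,"y":0,"z":-1.2,"rx":0,"ry":0,"rz":0},{"fingers":0.5,"x":0,"y":0,"z":-1.2,"rx":0,"ry":0,"rz":0},{"fingers":0.5,"x":0,"y":0,"z":-1.0,"rx":0,"ry":0,"rz":0},{"fingers":0.1,"x":0,"y":0,"z":0,"rx":0,"ry":0,"rz":0},{"fingers":0.1,"x":0,"y":0,"z":0,"rx":0,"ry":0,"rz":0},{"fingers":0.1,"x":0,"y":0,"z":0,"rx":0,"ry":0,"rz":0},{"fingers":0.1,"x":0,"y":0,"z":0,"rx":0,"ry":0,"rz":0}]' --force 12

```text
time: 4.15
tcp_pos: [580.7, 256.4, 46.4]
eef_rot: [[-0.153, 0.988, 0.002], [0.988, 0.153, 0.001], [0.0, 0.002, -1.0]]
force: [-0.7, -0.5, 0.3]
finger_gap: 0.251
gripper_force: 0.0
```

```bash
cat > arc.py <<'E'
# python arc.py idx n : arc steps (cm) for a screen from its current tcp, pivoting about hinge
from fit import *
import sys
i=int(sys.argv[1]);n=int(sys.argv[2]);over=float(sys.argv[3])
p=np.load("p.npy");s=bot.observe();g=np.array(s["tcp_pos"])+[0,0,0];g=g+np.array(s["eef_rot"])@[0,0,-bot.hold_point_z]
hp=[(-49,0,22),(2,73,22),(2,-73,22)][i];out=[(-1,0,0),(0,1,0),(0,-1,0)][i]
h=W(p,hp);d=W((0,0,p[2]),out);d[2]=0
u=(g-h)@d;v=g[2]-h[2];r=np.hypot(u,v);a=np.arctan2(v,u)
print("r",r,"ang",a,"along",(g-h)@np.cross(d,[0,0,1]),s["finger_gap"],s["gripper_force"],s["time"])
A=np.linspace(a,np.pi/2+over,n+1)
P=np.array([h+d*r*np.cos(x)+[0,0,r*np.sin(x)] for x in A]);print(np.round(np.diff(P,axis=0)/10,2).tolist())
E
python3 arc.py 1 10 0
```

```text
r 101.73343081665804 ang 0.4385836683323416 along 1.3608646812426457 0.25130195031261476 0.0 4.15
[[0.08, -0.54, 1.01], [0.1, -0.65, 0.94], [0.11, -0.75, 0.86], [0.13, -0.84, 0.77], [0.14, -0.92, 0.67], [0.15, -0.99, 0.56], [0.16, -1.05, 0.44], [0.17, -1.09, 0.32], [0.17, -1.12, 0.19], [0.17, -1.14, 0.07]]
```

Emit:
arm_command --motion '[{"fingers":0.1,"x":0,"y":0,"z":0,"rx":0,"ry":0,"rz":0},{"fingers":0.1,"x":0,"y":0,"z":0,"rx":0,"ry":0,"rz":0},{"fingers":0.1,"x":0.08,"y":-0.54,"z":1.01,"rx":0,"ry":0,"rz":0},{"fingers":0.1,"x":0.1,"y":-0.65,"z":0.94,"rx":0,"ry":0,"rz":0},{"fingers":0.1,"x":0.11,"y":-0.75,"z":0.86,"rx":0,"ry":0,"rz":0},{"fingers":0.1,"x":0.13,"y":-0.84,"z":0.77,"rx":0,"ry":0,"rz":0},{"fingers":0.1,"x":0.14,"y":-0.92,"z":0.67,"rx":0,"ry":0,"rz":0},{"fingers":0.1,"x":0.15,"y":-0.99,"z":0.56,"rx":0,"ry":0,"rz":0},{"fingers":0.1,"x":0.16,"y":-1.05,"z":0.44,"rx":0,"ry":0,"rz":0},{"fingers":0.1,"x":0.17,"y":-1.09,"z":0.32,"rx":0,"ry":0,"rz":0}]'

```text
time: 4.98
tcp_pos: [589.9, 186.8, 102.1]
eef_rot: [[-0.153, 0.988, -0.001], [0.988, 0.153, 0.0], [0.0, -0.001, -1.0]]
force: [-3.7, 2.4, -0.3]
finger_gap: 0.213
gripper_force: 12.0
```

```bash
python3 arc.py 1 3 0
```

```text
r 101.31543149671501 ang 1.3532722272287234 along 0.11238832123535092 0.21290121103759088 11.999690383672714 4.9833
[[0.11, -0.71, 0.13], [0.11, -0.72, 0.08], [0.11, -0.73, 0.03]]
```

Emit:
arm_command --motion '[{"fingers":0.1,"x":0.17,"y":-1.12,"z":0.19,"rx":0,"ry":0,"rz":0},{"fingers":0.1,"x":0.17,"y":-1.14,"z":0.07,"rx":0,"ry":0,"rz":0},{"fingers":0.1,"x":0.03,"y":-0.2,"z":0,"rx":0,"ry":0,"rz":0},{"fingers":0.1,"x":0.03,"y":-0.2,"z":0,"rx":0,"ry":0,"rz":0},{"fingers":0.1,"x":0,"y":0,"z":0,"rx":0,"ry":0,"rz":0},{"fingers":0.1,"x":0,"y":0,"z":0,"rx":0,"ry":0,"rz":0},{"fingers":0.1,"x":0,"y":0,"z":0,"rx":0,"ry":0,"rz":0},{"fingers":0.1,"x":0,"y":0,"z":0,"rx":0,"ry":0,"rz":0},{"fingers":0.1,"x":0,"y":0,"z":0,"rx":0,"ry":0,"rz":0},{"fingers":0.1,"x":0,"y":0,"z":0,"rx":0,"ry":0,"rz":0}]'

```text
time: 5.82
tcp_pos: [594.1, 159.8, 104.8]
eef_rot: [[-0.153, 0.988, -0.0], [0.988, 0.153, -0.002], [-0.002, -0.001, -1.0]]
force: [-5.2, -0.4, 3.8]
finger_gap: 0.212
gripper_force: 12.0
```

```bash
python3 arc.py 1 3 0
```

```text
r 101.69421222292934 ang 1.6238481561423224 along 0.24992804730240314 0.21176052747611432 11.999763697385788 5.8167
[[-0.03, 0.18, 0.01], [-0.03, 0.18, 0.0], [-0.03, 0.18, 0.0]]
```

Emit:
arm_command --motion '[{"fingers":0.1,"x":0.03,"y":-0.2,"z":0,"rx":0,"ry":0,"rz":0},{"fingers":0.1,"x":0.03,"y":-0.2,"z":0,"rx":0,"ry":0,"rz":0},{"fingers":0.1,"x":0.03,"y":-0.2,"z":0,"rx":0,"ry":0,"rz":0},{"fingers":0.1,"x":0,"y":0,"z":0,"rx":0,"ry":0,"rz":0},{"fingers":0.1,"x":0,"y":0,"z":0,"rx":0,"ry":0,"rz":0},{"fingers":0.1,"x":0,"y":0,"z":0,"rx":0,"ry":0,"rz":0},{"fingers":0.1,"x":0,"y":0,"z":0,"rx":0,"ry":0,"rz":0},{"fingers":0.1,"x":0,"y":0,"z":0,"rx":0,"ry":0,"rz":0},{"fingers":0.1,"x":0,"y":0,"z":0,"rx":0,"ry":0,"rz":0},{"fingers":0.1,"x":0,"y":0,"z":0,"rx":0,"ry":0,"rz":0}]'

```text
time: 6.65
tcp_pos: [594.7, 155.9, 104.5]
eef_rot: [[-0.153, 0.988, -0.001], [0.988, 0.153, 0.002], [0.002, -0.0, -1.0]]
force: [-5.5, 4.1, 3.5]
finger_gap: 0.211
gripper_force: 12.0
```

```bash
python3 arc.py 1 3 0; python3 - <<'E'
from fit import *
a=[read_camera(n)["image"][:,:,::-1] for n in("side","top")]
cv2.imwrite("pics/s2.png",np.hstack([cv2.resize(a[0][150:290,160:330],(400,329),interpolation=2),cv2.resize(a[1][120:260,140:310],(400,329),interpolation=2)]))
E
```

```text
r 101.76620644902027 ang 1.6629060901454438 along 0.24013168918564243 0.21117678974501844 11.998759657144547 6.65
[[-0.05, 0.31, 0.02], [-0.05, 0.31, 0.01], [-0.05, 0.31, 0.0]]
```

View pics/s2.png

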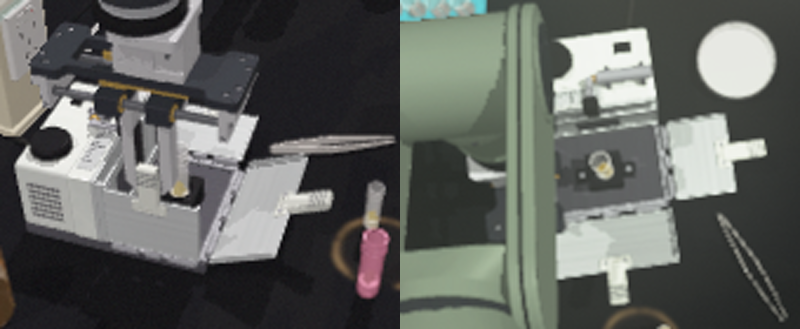

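The left screen is up in the picture. One more small push will confirm the stop, then release and lift.

Emit:
arm_command --motion '[{"fingers":0.1,"x":0.05,"y":-0.3,"z":0,"rx":0,"ry":0,"rz":0},{"fingers":0.1,"x":0.03,"y":-0.2,"z":0,"rx":0,"ry":0,"rz":0},{"fingers":0.1,"x":0,"y":0,"z":0,"rx":0,"ry":0,"rz":0},{"fingers":0.1,"x":0,"y":0,"z":0,"rx":0,"ry":0,"rz":0},{"fingers":0.1,"x":0,"y":0,"z":0,"rx":0,"ry":0,"rz":0},{"fingers":0.1,"x":0,"y":0,"z":0,"rx":0,"ry":0,"rz":0},{"fingers":0.1,"x":0,"y":0,"z":0,"rx":0,"ry":0,"rz":0},{"fingers":0.1,"x":0,"y":0,"z":0,"rx":0,"ry":0,"rz":0},{"fingers":0.1,"x":0,"y":0,"z":0,"rx":0,"ry":0,"rz":0},{"fingers":0.1,"x":0,"y":0,"z":0,"rx":0,"ry":0,"rz":0}]'

```text
time: 7.58
tcp_pos: [594.8, 155.0, 104.4]
eef_rot: [[-0.153, 0.988, -0.001], [0.988, 0.153, 0.009], [0.009, 0.0, -1.0]]
force: [-5.5, 13.5, 2.9]
finger_gap: 0.212
gripper_force: 12.0
```

Emit:
arm_command --motion '[{"fingers":0.1,"x":-0.08,"y":0.6,"z":0,"rx":0,"ry":0,"rz":0},{"fingers":0.5,"x":0,"y":0,"z":0,"rx":0,"ry":0,"rz":0},{"fingers":0.5,"x":0,"y":0,"z":0,"rx":0,"ry":0,"rz":0},{"fingers":0.5,"x":0,"y":0,"z":0,"rx":0,"ry":0,"rz":0},{"fingers":0.5,"x":0,"y":0,"z":1.5,"rx":0,"ry":0,"rz":0},{"fingers":0.5,"x":0,"y":0,"z":2.5,"rx":0,"ry":0,"rz":0},{"fingers":0.5,"x":0,"y":0,"z":2.5,"rx":0,"ry":0,"rz":0},{"fingers":0.5,"x":0.4,"y":-2.7,"z":0.5,"rx":0,"ry":0,"rz":0},{"fingers":0.5,"x":0.5,"y":-3.4,"z":0,"rx":0,"ry":0,"rz":0},{"fingers":0.5,"x":0.5,"y":-3.4,"z":0,"rx":0,"ry":0,"rz":0}]'

```text
time: 8.42
tcp_pos: [610.8, 59.7, 175.6]
eef_rot: [[-0.154, 0.988, 0.005], [0.988, 0.154, -0.001], [-0.002, 0.005, -1.0]]
force: [-0.1, -0.5, 0.2]
finger_gap: 0.5
gripper_force: 0.0
```

Emit:
arm_command --motion '[{"fingers":0.5,"x":0.5,"y":-3.4,"z":0,"rx":0,"ry":0,"rz":0},{"fingers":0.5,"x":0.5,"y":-3.4,"z":0,"rx":0,"ry":0,"rz":0},{"fingers":0.5,"x":0.5,"y":-3.4,"z":0,"rx":0,"ry":0,"rz":0},{"fingers":0.5,"x":0.3,"y":-2.0,"z":0,"rx":0,"ry":0,"rz":0},{"fingers":0.5,"x":0.3,"y":-1.5,"z":0,"rx":0,"ry":0,"rz":0},{"fingers":0.5,"x":0,"y":0,"z":-1.5,"rx":0,"ry":0,"rz":0},{"fingers":0.5,"x":0,"y":0,"z":-1.5,"rx":0,"ry":0,"rz":0},{"fingers":0.5,"x":0,"y":0,"z":-1.5,"rx":0,"ry":0,"rz":0},{"fingers":0.5,"x":0,"y":0,"z":-1.5,"rx":0,"ry":0,"rz":0},{"fingers":0.5,"x":0,"y":0,"z":0,"rx":0,"ry":0,"rz":0}]'

```text
time: 9.25
tcp_pos: [627.7, -75.6, 110.1]
eef_rot: [[-0.153, 0.988, -0.006], [0.988, 0.153, 0.001], [0.002, -0.006, -1.0]]
force: [-0.6, 0.3, 0.1]
finger_gap: 0.499
gripper_force: 0.0
```

```bash
cat > wr.py <<'E'
from fit import *
np.set_printoptions(precision=1,suppress=True)
def look(labels,name,pa=None,zoom=None):
    s=bot.observe();c=read_camera("wrist")
    T=np.eye(4);T[:3,:3]=s["eef_rot"];T[:3,3]=s["tcp_pos"]
    c["extrinsics"]=np.linalg.inv(T@np.array(c["tool_from_camera"]))
    p=np.load("p.npy");p=np.array(p);p[3:6]=pa if pa is not None else p[3:6]
    m=model(p);cv2.imwrite(f"pics/{name}.png",c["image"][:,:,::-1])
    print(np.array(s["tcp_pos"]),s["force"])
    for k in labels:
        q=proj(c,m[k]);r=place_of(k,"wrist");print(k,m[k],"pred",q,[(np.array(a["position"]),round(a["score"],2)) for a in r[:2]], "at z:",[atz(c,a["position"],m[k][2]) for a in r[:1]])
    return c
E
python3 - <<'E'
from wr import *
L=["screen_right_lug","screen_left_lug","screen_front_lug","shutter_lug","exposure_unit","sample_tube"]
p=np.load("p.npy");p[4]=1.571
look(L,"w2",p[3:6])
C={n:read_camera(n) for n in("side","top")};m=model(p)
for n in C:
    cv2.imwrite(f"pics/{n}3.png",C[n]["image"][:,:,::-1])
    for k in L: print(n,k,proj(C[n],m[k]),[(np.array(a["position"]),round(a["score"],2)) for a in place_of(k,n)[:2]])
E
```

```text
[627.7 -75.6 110.1] [-0.6  0.3  0.1]
screen_right_lug [630.  -78.4  34. ] pred [255.3 201.8] [(array([256.9, 202.1]), 0.61)] at z: [array([631.6, -78.5,  34. ])]
screen_left_lug [593.1 165.1 123. ] pred [ 258.5 -263.3] [] at z: []
screen_front_lug [464.1  71.7  66.9] pred [ 59.3 -15. ] [] at z: []
shutter_lug [655.  100.7 125. ] pred [359.8 -69.1] [] at z: []
exposure_unit [602.1  92.6   0. ] pred [254.2  17. ] [(array([255.8,  17.1]), 0.7), (array([253.4,   5.1]), 0.66)] at z: [array([603.5,  92.8,   0. ])]
sample_tube [602.1  92.6  18. ] pred [254.2   9.9] [(array([62.5, 66. ]), 0.83), (array([255.5,   6.6]), 0.81)] at z: [array([431.4,  20.5,  18. ])]
side screen_right_lug [256.2 189.4] [(array([255.3, 190.3]), 0.79)]
side screen_left_lug [222.4 225.5] [(array([220.3, 223.6]), 0.81)]
side screen_front_lug [294.5 234.9] [(array([296.1, 233.7]), 0.78)]
side shutter_lug [212.5 198.8] [(array([209.4, 198.5]), 0.8), (array([293.8, 234.1]), 0.69)]
side exposure_unit [236.5 242.4] []
side sample_tube [236.3 237.2] [(array([236.7, 235.7]), 0.71), (array([314.8, 249.2]), 0.64)]
top screen_right_lug [290.5 183.2] [(array([290.7, 182. ]), 0.74)]
top screen_left_lug [194.4 189.7] [(array([189.5, 187.3]), 0.75)]
top screen_front_lug [232.7 244. ] [(array([232.1, 241.2]), 0.64)]
top shutter_lug [221.4 165.2] [(array([220.3, 164.1]), 0.74)]
top exposure_unit [228.1 194.4] [(array([225. , 195.2]), 0.81)]
top sample_tube [227.6 193.4] [(array([219.7, 267.8]), 0.48), (array([225. , 191.5]), 0.47)]
```

```bash
python3 - <<'E'
from fit import *
p=np.load("p.npy")
C=read_camera("top");S=read_camera("side")
def mk(C,im,o,f):
    im=cv2.resize(im,None,fx=f,fy=f,interpolation=2)
    for a,c in((1.571,(0,255,0)),(1.45,(0,0,255))):
        pts=[(x,73+74*np.cos(a),22+74*np.sin(a)) for x in(-44,48)]
        q=[tuple(np.int32((proj(C,W(p,P))-o+.5)*f)) for P in pts];cv2.line(im,*q,c,1,16)
        q=[tuple(np.int32((proj(C,W(p,(2,73+r*np.cos(a),22+r*np.sin(a))))-o+.5)*f)) for r in(74,114)];cv2.line(im,*q,c,1,16)
    return im
a=mk(C,C["image"][140:240,160:260,::-1].copy(),np.array([160,140]),4);b=mk(S,S["image"][180:280,180:280,::-1].copy(),np.array([180,180]),4)
cv2.imwrite("pics/l3.png",np.hstack([a,b]))
E
```

```text
(no output)
```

View pics/l3.png

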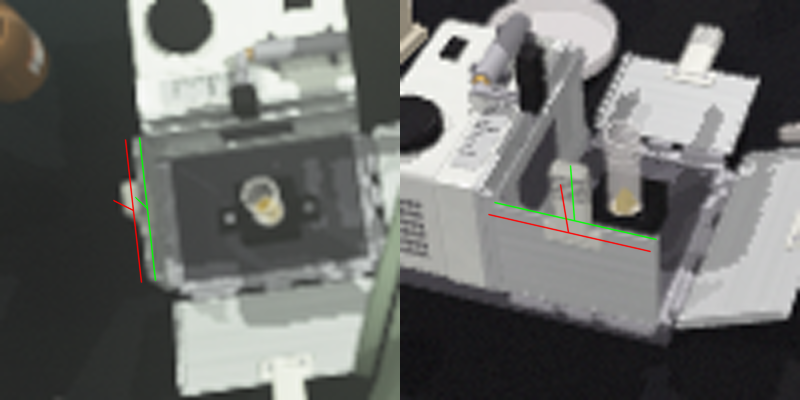

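The side view shows the left screen upright to within a few degrees; I'll verify it closer from above later. Now the right one.

Emit:
arm_command --motion '[{"fingers":0.4,"x":0.2,"y":-0.2,"z":-1.7,"rx":0,"ry":0,"rz":0},{"fingers":0.4,"x":0.1,"y":-0.1,"z":-1.7,"rx":0,"ry":0,"rz":0},{"fingers":0.4,"x":0,"y":0,"z":-1.7,"rx":0,"ry":0,"rz":0},{"fingers":0.4,"x":0,"y":0,"z":-1.7,"rx":0,"ry":0,"rz":0},{"fingers":0.4,"x":0,"y":0,"z":-1.4,"rx":0,"ry":0,"rz":0},{"fingers":0.4,"x":0,"y":0,"z":-1.2,"rx":0,"ry":0,"rz":0},{"fingers":0.1,"x":0,"y":0,"z":0,"rx":0,"ry":0,"rz":0},{"fingers":0.1,"x":0,"y":0,"z":0,"rx":0,"ry":0,"rz":0},{"fingers":0.1,"x":0,"y":0,"z":0,"rx":0,"ry":0,"rz":0},{"fingers":0.1,"x":0,"y":0,"z":0,"rx":0,"ry":0,"rz":0}]'

```text
time: 11.23
tcp_pos: [631.4, -79.1, 20.0]
eef_rot: [[-0.154, 0.988, -0.004], [0.988, 0.154, -0.001], [0.0, -0.004, -1.0]]
force: [-5.6, -0.9, -0.9]
finger_gap: 0.209
gripper_force: 12.0
```

```bash
python3 arc.py 2 14 0
```

```text
r 102.6067571944062 ang 0.16408280110263193 along -1.306157160809681 0.20899925411565662 12.000319808721542 11.2333
[[-0.03, 0.22, 1.01], [-0.05, 0.32, 0.98], [-0.06, 0.41, 0.94], [-0.08, 0.5, 0.9], [-0.09, 0.59, 0.84], [-0.1, 0.67, 0.78], [-0.11, 0.74, 0.71], [-0.12, 0.81, 0.63], [-0.13, 0.87, 0.54], [-0.14, 0.92, 0.45], [-0.15, 0.96, 0.35], [-0.15, 0.99, 0.26], [-0.15, 1.01, 0.15], [-0.15, 1.02, 0.05]]
```

Emit:
arm_command --motion '[{"fingers":0.1,"x":-0.03,"y":0.22,"z":1.01,"rx":0,"ry":0,"rz":0},{"fingers":0.1,"x":-0.05,"y":0.32,"z":0.98,"rx":0,"ry":0,"rz":0},{"fingers":0.1,"x":-0.06,"y":0.41,"z":0.94,"rx":0,"ry":0,"rz":0},{"fingers":0.1,"x":-0.08,"y":0.5,"z":0.9,"rx":0,"ry":0,"rz":0},{"fingers":0.1,"x":-0.09,"y":0.59,"z":0.84,"rx":0,"ry":0,"rz":0},{"fingers":0.1,"x":-0.1,"y":0.67,"z":0.78,"rx":0,"ry":0,"rz":0},{"fingers":0.1,"x":-0.11,"y":0.74,"z":0.71,"rx":0,"ry":0,"rz":0},{"fingers":0.1,"x":-0.12,"y":0.81,"z":0.63,"rx":0,"ry":0,"rz":0},{"fingers":0.1,"x":-0.13,"y":0.87,"z":0.54,"rx":0,"ry":0,"rz":0},{"fingers":0.1,"x":-0.14,"y":0.92,"z":0.45,"rx":0,"ry":0,"rz":0}]'

```text
time: 12.07
tcp_pos: [622.2, -19.6, 99.6]
eef_rot: [[-0.153, 0.988, -0.003], [0.988, 0.153, -0.003], [-0.003, -0.004, -1.0]]
force: [-7.1, -5.4, 1.4]
finger_gap: 0.212
gripper_force: 12.0
```

Emit:
arm_command --motion '[{"fingers":0.1,"x":-0.15,"y":0.96,"z":0.35,"rx":0,"ry":0,"rz":0},{"fingers":0.1,"x":-0.15,"y":0.99,"z":0.26,"rx":0,"ry":0,"rz":0},{"fingers":0.1,"x":-0.15,"y":1.01,"z":0.15,"rx":0,"ry":0,"rz":0},{"fingers":0.1,"x":-0.12,"y":0.8,"z":0.05,"rx":0,"ry":0,"rz":0},{"fingers":0.1,"x":0,"y":0,"z":0,"rx":0,"ry":0,"rz":0},{"fingers":0.1,"x":0,"y":0,"z":0,"rx":0,"ry":0,"rz":0},{"fingers":0.1,"x":0,"y":0,"z":0,"rx":0,"ry":0,"rz":0},{"fingers":0.1,"x":0,"y":0,"z":0,"rx":0,"ry":0,"rz":0},{"fingers":0.1,"x":0,"y":0,"z":0,"rx":0,"ry":0,"rz":0},{"fingers":0.1,"x":0,"y":0,"z":0,"rx":0,"ry":0,"rz":0}]'

```text
time: 12.9
tcp_pos: [616.1, 19.5, 108.4]
eef_rot: [[-0.153, 0.988, -0.004], [0.988, 0.153, -0.0], [0.0, -0.004, -1.0]]
force: [-9.7, -0.8, 6.8]
finger_gap: 0.204
gripper_force: 12.0
```

```bash
python3 arc.py 2 3 0
```

```text
r 105.17635300975533 ang 1.5571003952950169 along -1.0185037256514349 0.20431900959535731 12.004202753305435 12.9
[[-0.01, 0.05, 0.0], [-0.01, 0.05, 0.0], [-0.01, 0.05, 0.0]]
```

Emit:
arm_command --motion '[{"fingers":0.1,"x":-0.05,"y":0.3,"z":0,"rx":0,"ry":0,"rz":0},{"fingers":0.1,"x":-0.05,"y":0.3,"z":0,"rx":0,"ry":0,"rz":0},{"fingers":0.1,"x":0,"y":0,"z":0,"rx":0,"ry":0,"rz":0},{"fingers":0.1,"x":0,"y":0,"z":0,"rx":0,"ry":0,"rz":0},{"fingers":0.1,"x":0,"y":0,"z":0,"rx":0,"ry":0,"rz":0},{"fingers":0.1,"x":0,"y":0,"z":0,"rx":0,"ry":0,"rz":0},{"fingers":0.1,"x":0,"y":0,"z":0,"rx":0,"ry":0,"rz":0},{"fingers":0.1,"x":0,"y":0,"z":0,"rx":0,"ry":0,"rz":0},{"fingers":0.1,"x":0,"y":0,"z":0,"rx":0,"ry":0,"rz":0},{"fingers":0.1,"x":0,"y":0,"z":0,"rx":0,"ry":0,"rz":0}]'

```text
time: 13.73
tcp_pos: [615.3, 25.0, 108.3]
eef_rot: [[-0.153, 0.988, -0.004], [0.988, 0.153, -0.001], [-0.001, -0.004, -1.0]]
force: [-8.4, -1.6, 6.3]
finger_gap: 0.21
gripper_force: 12.0
```

Emit:
arm_command --motion '[{"fingers":0.1,"x":-0.05,"y":0.3,"z":0,"rx":0,"ry":0,"rz":0},{"fingers":0.1,"x":-0.05,"y":0.3,"z":0,"rx":0,"ry":0,"rz":0},{"fingers":0.1,"x":0,"y":0,"z":0,"rx":0,"ry":0,"rz":0},{"fingers":0.1,"x":0,"y":0,"z":0,"rx":0,"ry":0,"rz":0},{"fingers":0.1,"x":0,"y":0,"z":0,"rx":0,"ry":0,"rz":0},{"fingers":0.1,"x":0,"y":0,"z":0,"rx":0,"ry":0,"rz":0},{"fingers":0.1,"x":0,"y":0,"z":0,"rx":0,"ry":0,"rz":0},{"fingers":0.1,"x":0,"y":0,"z":0,"rx":0,"ry":0,"rz":0},{"fingers":0.1,"x":0,"y":0,"z":0,"rx":0,"ry":0,"rz":0},{"fingers":0.1,"x":0,"y":0,"z":0,"rx":0,"ry":0,"rz":0}]'

```text
time: 14.57
tcp_pos: [614.3, 31.2, 108.1]
eef_rot: [[-0.153, 0.988, -0.004], [0.988, 0.153, -0.001], [-0.0, -0.004, -1.0]]
force: [-8.2, -1.9, 5.7]
finger_gap: 0.208
gripper_force: 12.0
```

Emit:
arm_command --motion '[{"fingers":0.1,"x":-0.05,"y":0.3,"z":0,"rx":0,"ry":0,"rz":0},{"fingers":0.1,"x":-0.05,"y":0.3,"z":0,"rx":0,"ry":0,"rz":0},{"fingers":0.1,"x":0,"y":0,"z":0,"rx":0,"ry":0,"rz":0},{"fingers":0.1,"x":0,"y":0,"z":0,"rx":0,"ry":0,"rz":0},{"fingers":0.1,"x":0,"y":0,"z":0,"rx":0,"ry":0,"rz":0},{"fingers":0.1,"x":0,"y":0,"z":0,"rx":0,"ry":0,"rz":0},{"fingers":0.1,"x":0,"y":0,"z":0,"rx":0,"ry":0,"rz":0},{"fingers":0.1,"x":0,"y":0,"z":0,"rx":0,"ry":0,"rz":0},{"fingers":0.1,"x":0,"y":0,"z":0,"rx":0,"ry":0,"rz":0},{"fingers":0.1,"x":0,"y":0,"z":0,"rx":0,"ry":0,"rz":0}]'

```text
time: 15.4
tcp_pos: [613.9, 33.7, 107.9]
eef_rot: [[-0.153, 0.988, -0.002], [0.988, 0.153, -0.007], [-0.006, -0.003, -1.0]]
force: [-8.0, -9.6, 3.9]
finger_gap: 0.208
gripper_force: 12.0
```

```bash
python3 - <<'E'
from fit import *
p=np.load("p.npy")
C=read_camera("top");S=read_camera("side")
def mk(C,im,o,f):
    im=cv2.resize(im,None,fx=f,fy=f,interpolation=2)
    for s in (1,-1):
      for a,c in((1.571,(0,255,0)),):
        pts=[(x,s*(73+74*np.cos(a)),22+74*np.sin(a)) for x in(-44,48)]
        q=[tuple(np.int32((proj(C,W(p,P))-o+.5)*f)) for P in pts];cv2.line(im,*q,c,1,16)
        q=[tuple(np.int32((proj(C,W(p,(2,s*(73+r*np.cos(a)),22+r*np.sin(a))))-o+.5)*f)) for r in(74,114)];cv2.line(im,*q,c,1,16)
    return im
a=mk(C,C["image"][140:240,190:290,::-1].copy(),np.array([190,140]),4);b=mk(S,S["image"][160:260,180:280,::-1].copy(),np.array([180,160]),4)
cv2.imwrite("pics/l4.png",np.hstack([a,b]))
E
```

```text
(no output)
```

View pics/l4.png

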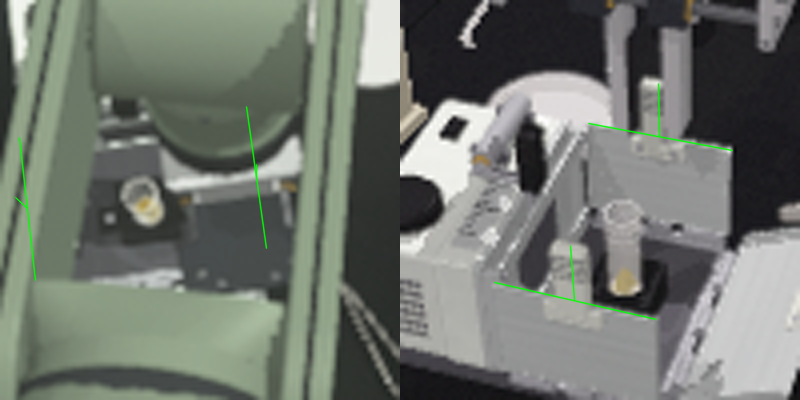

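Side view: both side screens line up with the upright overlay (edges at green), and the lugs are vertical. Release the right one, then go to the front screen while turning 90°.

Emit:
arm_command --motion '[{"fingers":0.1,"x":0.06,"y":-0.4,"z":0,"rx":0,"ry":0,"rz":0},{"fingers":0.5,"x":0,"y":0,"z":0,"rx":0,"ry":0,"rz":0},{"fingers":0.5,"x":0,"y":0,"z":0,"rx":0,"ry":0,"rz":0},{"fingers":0.5,"x":0,"y":0,"z":0,"rx":0,"ry":0,"rz":0},{"fingers":0.5,"x":0,"y":0,"z":1.5,"rx":0,"ry":0,"rz":0},{"fingers":0.5,"x":0,"y":0,"z":3,"rx":0,"ry":0,"rz":0},{"fingers":0.5,"x":0,"y":0,"z":3,"rx":0,"ry":0,"rz":0},{"fingers":0.5,"x":-1.0,"y":0.3,"z":0,"rx":0,"ry":0,"rz":7},{"fingers":0.5,"x":-1.0,"y":0.3,"z":0,"rx":0,"ry":0,"rz":7},{"fingers":0.5,"x":-1.3,"y":0.3,"z":0,"rx":0,"ry":0,"rz":7}]'

```text
time: 16.33
tcp_pos: [584.7, 42.9, 183.0]
eef_rot: [[-0.503, 0.865, 0.006], [0.865, 0.503, 0.0], [-0.002, 0.005, -1.0]]
force: [-0.3, -0.1, 0.3]
finger_gap: 0.501
gripper_force: 0.0
```

Emit:
arm_command --motion '[{"fingers":0.5,"x":-1.3,"y":0.3,"z":0,"rx":0,"ry":0,"rz":7},{"fingers":0.5,"x":-1.3,"y":0.3,"z":0,"rx":0,"ry":0,"rz":7},{"fingers":0.5,"x":-1.3,"y":0.3,"z":0,"rx":0,"ry":0,"rz":7},{"fingers":0.5,"x":-1.3,"y":0.3,"z":0,"rx":0,"ry":0,"rz":7},{"fingers":0.5,"x":-1.3,"y":0.3,"z":0,"rx":0,"ry":0,"rz":7},{"fingers":0.5,"x":-1.3,"y":0.3,"z":0,"rx":0,"ry":0,"rz":7},{"fingers":0.5,"x":-1.3,"y":0.3,"z":0,"rx":0,"ry":0,"rz":7},{"fingers":0.5,"x":-1.3,"y":0.3,"z":-1,"rx":0,"ry":0,"rz":7},{"fingers":0.5,"x":-1.3,"y":0.3,"z":-1.5,"rx":0,"ry":0,"rz":7},{"fingers":0.5,"x":0,"y":0.3,"z":-1.5,"rx":0,"ry":0,"rz":6}]'

```text
time: 17.17
tcp_pos: [465.4, 73.3, 141.7]
eef_rot: [[-0.987, -0.16, 0.003], [-0.16, 0.987, 0.001], [-0.003, 0.0, -1.0]]
force: [-0.9, 0.0, 0.5]
finger_gap: 0.5
gripper_force: 0.0
```

```bash
python3 - <<'E'
from wr import *
print(bot.observe()["eef_rot"],bot.observe()["time"])
p=np.load("p.npy")
look(["screen_front_lug","screen_left_lug","screen_right_lug","sample_tube"],"w4",[p[3],1.571,1.571])
E
```

```text
[[-1.  -0.2  0. ]
 [-0.2  1.   0. ]
 [-0.   0.  -1. ]] 17.1667
[465.4  73.3 141.7] [-0.9  0.   0.5]
screen_front_lug [464.1  71.7  66.9] pred [251.5 196.6] [(array([255.9, 194.8]), 0.97), (array([250.9, 279.7]), 0.71)] at z: [array([461.6,  75.8,  66.9])]
screen_left_lug [593.1 165.1 123. ] pred [327.3 358.5] [] at z: []
screen_right_lug [615.   20.8 123. ] pred [172.2 357.3] [] at z: []
sample_tube [602.1  92.6  18. ] pred [250.8 287. ] [(array([217.1, 136.9]), 0.81), (array([251.3, 288.5]), 0.74)] at z: [array([416.9,  25.2,  18. ])]
```

Emit:
arm_command --motion '[{"fingers":0.45,"x":-0.1,"y":0.1,"z":-1.7,"rx":0,"ry":0,"rz":0},{"fingers":0.45,"x":-0.1,"y":0,"z":-1.7,"rx":0,"ry":0,"rz":0},{"fingers":0.45,"x":0,"y":0,"z":-1.7,"rx":0,"ry":0,"rz":0},{"fingers":0.45,"x":0,"y":0,"z":-1.7,"rx":0,"ry":0,"rz":0},{"fingers":0.45,"x":0,"y":0,"z":-1.4,"rx":0,"ry":0,"rz":0},{"fingers":0.45,"x":0,"y":0,"z":-1.2,"rx":0,"ry":0,"rz":0},{"fingers":0.1,"x":0,"y":0,"z":0,"rx":0,"ry":0,"rz":0},{"fingers":0.1,"x":0,"y":0,"z":0,"rx":0,"ry":0,"rz":0},{"fingers":0.1,"x":0,"y":0,"z":0,"rx":0,"ry":0,"rz":0},{"fingers":0.1,"x":0,"y":0,"z":0,"rx":0,"ry":0,"rz":0}]'

```text
time: 18.25
tcp_pos: [465.7, 72.3, 48.1]
eef_rot: [[-0.988, -0.153, 0.004], [-0.153, 0.988, -0.002], [-0.003, -0.003, -1.0]]
force: [1.2, -3.1, -1.4]
finger_gap: 0.215
gripper_force: 12.0
```

```bash
python3 arc.py 0 10 0
```

```text
r 99.6368054869038 ang 0.46781229590139195 along 0.4307657464575456 0.2150152091385337 12.005423605442047 18.25
[[0.54, 0.08, 0.95], [0.64, 0.1, 0.89], [0.74, 0.11, 0.81], [0.82, 0.12, 0.72], [0.89, 0.14, 0.63], [0.95, 0.14, 0.52], [1.01, 0.15, 0.41], [1.04, 0.16, 0.3], [1.07, 0.16, 0.18], [1.08, 0.16, 0.06]]
```

Emit:
arm_command --motion '[{"fingers":0.1,"x":0.54,"y":0.08,"z":0.95,"rx":0,"ry":0,"rz":0},{"fingers":0.1,"x":0.64,"y":0.1,"z":0.89,"rx":0,"ry":0,"rz":0},{"fingers":0.1,"x":0.74,"y":0.11,"z":0.81,"rx":0,"ry":0,"rz":0},{"fingers":0.1,"x":0.82,"y":0.12,"z":0.72,"rx":0,"ry":0,"rz":0},{"fingers":0.1,"x":0.89,"y":0.14,"z":0.63,"rx":0,"ry":0,"rz":0},{"fingers":0.1,"x":0.95,"y":0.14,"z":0.52,"rx":0,"ry":0,"rz":0},{"fingers":0.1,"x":1.01,"y":0.15,"z":0.41,"rx":0,"ry":0,"rz":0},{"fingers":0.1,"x":1.04,"y":0.16,"z":0.3,"rx":0,"ry":0,"rz":0},{"fingers":0.1,"x":1.07,"y":0.16,"z":0.18,"rx":0,"ry":0,"rz":0},{"fingers":0.1,"x":1.08,"y":0.16,"z":0.06,"rx":0,"ry":0,"rz":0}]'

```text
time: 19.08
tcp_pos: [552.4, 85.9, 103.4]
eef_rot: [[-0.988, -0.153, -0.0], [-0.153, 0.988, -0.001], [0.0, -0.001, -1.0]]
force: [-2.0, -4.3, 2.6]
finger_gap: 0.21
gripper_force: 12.0
```

Emit:
arm_command --motion '[{"fingers":0.1,"x":0.3,"y":0.05,"z":0,"rx":0,"ry":0,"rz":0},{"fingers":0.1,"x":0.3,"y":0.04,"z":0,"rx":0,"ry":0,"rz":0},{"fingers":0.1,"x":0,"y":0,"z":0,"rx":0,"ry":0,"rz":0},{"fingers":0.1,"x":0,"y":0,"z":0,"rx":0,"ry":0,"rz":0},{"fingers":0.1,"x":0,"y":0,"z":0,"rx":0,"ry":0,"rz":0},{"fingers":0.1,"x":0,"y":0,"z":0,"rx":0,"ry":0,"rz":0},{"fingers":0.1,"x":0,"y":0,"z":0,"rx":0,"ry":0,"rz":0},{"fingers":0.1,"x":0,"y":0,"z":0,"rx":0,"ry":0,"rz":0},{"fingers":0.1,"x":0,"y":0,"z":0,"rx":0,"ry":0,"rz":0},{"fingers":0.1,"x":0,"y":0,"z":0,"rx":0,"ry":0,"rz":0}]'

```text
time: 19.92
tcp_pos: [559.2, 87.0, 103.3]
eef_rot: [[-0.988, -0.153, 0.004], [-0.153, 0.988, -0.001], [-0.004, -0.001, -1.0]]
force: [0.6, -4.0, 5.5]
finger_gap: 0.21
gripper_force: 12.0
```

```bash
python3 arc.py 0 2 0
```

```text
r 100.26854544911767 ang 1.6277688687178937 along 0.8405228478720053 0.20994728629853268 12.001281827688217 19.9167
[[-0.28, -0.04, 0.01], [-0.28, -0.04, 0.0]]
```

Emit:
arm_command --motion '[{"fingers":0.1,"x":0.3,"y":0.05,"z":0,"rx":0,"ry":0,"rz":0},{"fingers":0.1,"x":0.3,"y":0.04,"z":0,"rx":0,"ry":0,"rz":0},{"fingers":0.1,"x":0.2,"y":0.03,"z":0,"rx":0,"ry":0,"rz":0},{"fingers":0.1,"x":0,"y":0,"z":0,"rx":0,"ry":0,"rz":0},{"fingers":0.1,"x":0,"y":0,"z":0,"rx":0,"ry":0,"rz":0},{"fingers":0.1,"x":0,"y":0,"z":0,"rx":0,"ry":0,"rz":0},{"fingers":0.1,"x":0,"y":0,"z":0,"rx":0,"ry":0,"rz":0},{"fingers":0.1,"x":0,"y":0,"z":0,"rx":0,"ry":0,"rz":0},{"fingers":0.1,"x":0,"y":0,"z":0,"rx":0,"ry":0,"rz":0},{"fingers":0.1,"x":0,"y":0,"z":0,"rx":0,"ry":0,"rz":0}]'

```text
time: 20.75
tcp_pos: [563.7, 87.7, 102.7]
eef_rot: [[-0.988, -0.153, -0.004], [-0.153, 0.988, -0.002], [0.004, -0.001, -1.0]]
force: [-7.0, -6.0, 9.7]
finger_gap: 0.209
gripper_force: 12.0
```

Emit:
arm_command --motion '[{"fingers":0.1,"x":0.3,"y":0.05,"z":0,"rx":0,"ry":0,"rz":0},{"fingers":0.1,"x":0,"y":0,"z":0,"rx":0,"ry":0,"rz":0},{"fingers":0.1,"x":0,"y":0,"z":0,"rx":0,"ry":0,"rz":0},{"fingers":0.1,"x":-0.4,"y":-0.06,"z":0,"rx":0,"ry":0,"rz":0},{"fingers":0.5,"x":0,"y":0,"z":0,"rx":0,"ry":0,"rz":0},{"fingers":0.5,"x":0,"y":0,"z":0,"rx":0,"ry":0,"rz":0},{"fingers":0.5,"x":0,"y":0,"z":0,"rx":0,"ry":0,"rz":0},{"fingers":0.5,"x":0,"y":0,"z":1.5,"rx":0,"ry":0,"rz":0},{"fingers":0.5,"x":0,"y":0,"z":3,"rx":0,"ry":0,"rz":0},{"fingers":0.5,"x":0,"y":0,"z":3,"rx":0,"ry":0,"rz":0}]'

```text
time: 21.58
tcp_pos: [563.1, 89.3, 175.1]
eef_rot: [[-0.988, -0.153, -0.005], [-0.153, 0.988, 0.001], [0.005, 0.002, -1.0]]
force: [1.2, 0.2, -0.5]
finger_gap: 0.5
gripper_force: 0.0
```

```bash
python3 - <<'E'
from wr import *
p=np.load("p.npy");p[3:6]=1.571
L=["screen_front_lug","screen_left_lug","screen_right_lug","shutter_lug","sample_tube"]
look(L,"w5",p[3:6])
m=model(p)
C={n:read_camera(n) for n in("side","top")}
for n in C:
    for k in L: print(n,k,proj(C[n],m[k]),[(np.array(a["position"]),round(a["score"],2)) for a in place_of(k,n)[:2]])
w=cv2.imread("pics/w5.png")
S=C["side"]["image"][150:270,180:300,::-1].copy();f=4;o=np.array([180,150])
S=cv2.resize(S,None,fx=f,fy=f,interpolation=2)
for P,Q in [((-49,-70,96),(-49,70,96)),((-44,73,96),(48,73,96)),((-44,-73,96),(48,-73,96))]:
    q=[tuple(np.int32((proj(C["side"],W(p,X))-o+.5)*f)) for X in(P,Q)];cv2.line(S,*q,(0,255,0),1,16)
cv2.imwrite("pics/l5.png",S)
E
```

```text
[563.1  89.3 175.1] [ 1.2  0.2 -0.5]
screen_front_lug [553.6  85.3 123. ] pred [249.9 195.6] [(array([251.2, 197.6]), 0.73)] at z: [array([555.3,  86.7, 123. ])]
screen_left_lug [593.1 165.1 123. ] pred [326.3 247. ] [(array([325. , 246.2]), 0.86)] at z: [array([592.4, 163.7, 123. ])]
screen_right_lug [615.   20.8 123. ] pred [173.3 246.6] [(array([174.3, 249.7]), 0.95), (array([249.6, 208. ]), 0.17)] at z: [array([618.1,  22. , 123. ])]
shutter_lug [655.  100.7 125. ] pred [249.8 294.4] [(array([251.6, 294.9]), 0.95)] at z: [array([655.2, 102.5, 125. ])]
sample_tube [602.1  92.6  18. ] pred [250.7 208.2] [(array([250.8, 207.4]), 0.89), (array([215.3,  54.1]), 0.85)] at z: [array([600.9,  92.6,  18. ])]
side screen_front_lug [255.9 208.2] [(array([258.7, 208.7]), 0.61)]
side screen_left_lug [222.4 225.5] [(array([220.6, 224.3]), 0.74)]
side screen_right_lug [244.2 184.8] [(array([244.2, 183.9]), 0.82)]
side shutter_lug [212.5 198.8] [(array([212.6, 197.2]), 0.59)]
side sample_tube [236.3 237.2] [(array([312.9, 272.5]), 0.81), (array([237.1, 233.8]), 0.67)]
top screen_front_lug [226.5 206.2] [(array([227.1, 205.9]), 0.51)]
top screen_left_lug [194.4 189.7] []
top screen_right_lug [253.5 181.8] []
top shutter_lug [221.4 165.2] []
top sample_tube [227.6 193.4] [(array([252.8, 259.7]), 0.45)]
```

View pics/l5.png

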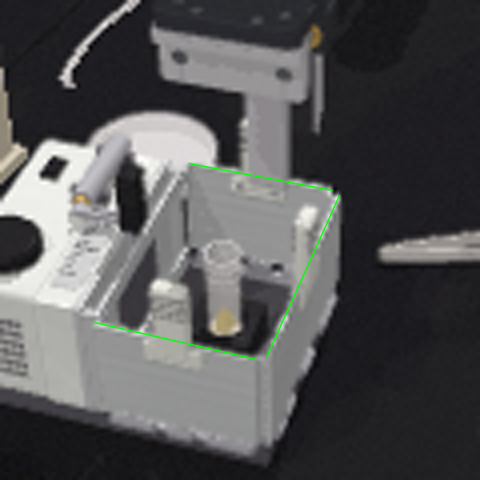

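All three screens coincide with the upright overlay in the side view, the wrist view puts every lug within 3 mm of upright, and the tube is standing. Next, the shutter.

Emit:
arm_command --motion '[{"fingers":0.4,"x":2,"y":0.25,"z":0,"rx":0,"ry":0,"rz":0},{"fingers":0.4,"x":2,"y":0.25,"z":0,"rx":0,"ry":0,"rz":0},{"fingers":0.4,"x":2,"y":0.25,"z":0,"rx":0,"ry":0,"rz":0},{"fingers":0.4,"x":2,"y":0.25,"z":0,"rx":0,"ry":0,"rz":0},{"fingers":0.4,"x":1.2,"y":0.2,"z":0,"rx":0,"ry":0,"rz":0},{"fingers":0.4,"x":0,"y":0,"z":-1,"rx":0,"ry":0,"rz":0},{"fingers":0.4,"x":0,"y":0,"z":-1,"rx":0,"ry":0,"rz":0},{"fingers":0.4,"x":0,"y":0,"z":0,"rx":0,"ry":0,"rz":0},{"fingers":0.4,"x":0,"y":0,"z":0,"rx":0,"ry":0,"rz":0},{"fingers":0.4,"x":0,"y":0,"z":0,"rx":0,"ry":0,"rz":0}]'

```text
time: 23.32
tcp_pos: [655.6, 100.4, 155.9]
eef_rot: [[-0.988, -0.153, -0.001], [-0.153, 0.988, -0.0], [0.001, 0.0, -1.0]]
force: [-0.9, 0.5, 0.0]
finger_gap: 0.401
gripper_force: 0.0
```

```bash
python3 - <<'E'
from wr import *
p=np.load("p.npy");p[3:6]=1.571
look(["shutter_lug","screen_left_lug","screen_front_lug"],"w6",p[3:6])
E
```

```text
[655.6 100.4 155.9] [-0.9  0.5  0. ]
shutter_lug [655.  100.7 125. ] pred [253.1 213.5] [(array([254.4, 211.2]), 0.73)] at z: [array([652.8, 101.4, 125. ])]
screen_left_lug [593.1 165.1 123. ] pred [345.7 151.7] [(array([345.4, 151.1]), 0.68)] at z: [array([592.6, 164.7, 123. ])]
screen_front_lug [553.6  85.3 123. ] pred [253.7  82.1] [(array([256.5,  83.5]), 0.85)] at z: [array([554.3,  87.5, 123. ])]
```

Emit:
arm_command --motion '[{"fingers":0.4,"x":-0.1,"y":0.1,"z":-1,"rx":0,"ry":0,"rz":0},{"fingers":0.4,"x":0,"y":0,"z":-1,"rx":0,"ry":0,"rz":0},{"fingers":0.4,"x":0,"y":0,"z":-1,"rx":0,"ry":0,"rz":0},{"fingers":0.4,"x":0,"y":0,"z":-1,"rx":0,"ry":0,"rz":0},{"fingers":0.4,"x":0,"y":0,"z":-0.8,"rx":0,"ry":0,"rz":0},{"fingers":0.05,"x":0,"y":0,"z":0,"rx":0,"ry":0,"rz":0},{"fingers":0.05,"x":0,"y":0,"z":0,"rx":0,"ry":0,"rz":0},{"fingers":0.05,"x":0,"y":0,"z":0,"rx":0,"ry":0,"rz":0},{"fingers":0.05,"x":0,"y":0,"z":0,"rx":0,"ry":0,"rz":0},{"fingers":0.05,"x":0,"y":0,"z":0,"rx":0,"ry":0,"rz":0}]' --force 30

```text
time: 24.35
tcp_pos: [656.2, 101.9, 109.0]
eef_rot: [[-0.988, -0.153, 0.001], [-0.153, 0.988, 0.001], [-0.001, 0.0, -1.0]]
force: [0.6, 1.7, -0.6]
finger_gap: 0.169
gripper_force: 30.0
```

Emit:
arm_command --motion '[{"fingers":0.05,"x":0,"y":0,"z":0,"rx":0,"ry":0,"rz":0},{"fingers":0.05,"x":0,"y":0,"z":0,"rx":0,"ry":0,"rz":0},{"fingers":0.05,"x":0,"y":0,"z":0,"rx":0,"ry":0,"rz":0},{"fingers":0.05,"x":0,"y":0,"z":0,"rx":0,"ry":0,"rz":0},{"fingers":0.05,"x":0,"y":0,"z":0,"rx":0,"ry":0,"rz":0},{"fingers":0.05,"x":0,"y":0,"z":0,"rx":0,"ry":0,"rz":0},{"fingers":0.05,"x":0,"y":0,"z":0,"rx":0,"ry":0,"rz":0},{"fingers":0.05,"x":0,"y":0,"z":0,"rx":0,"ry":0,"rz":0},{"fingers":0.05,"x":0,"y":0,"z":0,"rx":0,"ry":0,"rz":0},{"fingers":0.05,"x":0,"y":0,"z":0,"rx":0,"ry":0,"rz":0}]'

```text
time: 25.18
tcp_pos: [656.1, 101.9, 108.9]
eef_rot: [[-0.988, -0.153, 0.001], [-0.153, 0.988, 0.001], [-0.001, 0.0, -1.0]]
force: [1.3, 4.0, 3.3]
finger_gap: 0.168
gripper_force: 30.0
```

Gripped (15.8 mm) with the shutter at its closed stop. Now slide it 22 mm towards the unit's +y, with the last part checked by measurement.

Emit:
arm_command --motion '[{"fingers":0.05,"x":-0.04,"y":0.25,"z":0,"rx":0,"ry":0,"rz":0},{"fingers":0.05,"x":-0.04,"y":0.25,"z":0,"rx":0,"ry":0,"rz":0},{"fingers":0.05,"x":-0.04,"y":0.25,"z":0,"rx":0,"ry":0,"rz":0},{"fingers":0.05,"x":-0.04,"y":0.25,"z":0,"rx":0,"ry":0,"rz":0},{"fingers":0.05,"x":-0.04,"y":0.25,"z":0,"rx":0,"ry":0,"rz":0},{"fingers":0.05,"x":-0.04,"y":0.25,"z":0,"rx":0,"ry":0,"rz":0},{"fingers":0.05,"x":-0.04,"y":0.25,"z":0,"rx":0,"ry":0,"rz":0},{"fingers":0.05,"x":-0.04,"y":0.25,"z":0,"rx":0,"ry":0,"rz":0},{"fingers":0.05,"x":0,"y":0,"z":0,"rx":0,"ry":0,"rz":0},{"fingers":0.05,"x":0,"y":0,"z":0,"rx":0,"ry":0,"rz":0}]' --force 40

```text
time: 26.02
tcp_pos: [653.4, 119.7, 108.9]
eef_rot: [[-0.988, -0.153, 0.002], [-0.153, 0.988, -0.003], [-0.001, -0.003, -1.0]]
force: [2.8, -6.1, 3.0]
finger_gap: 0.167
gripper_force: 40.0
```

Emit:
arm_command --motion '[{"fingers":0.05,"x":0,"y":0,"z":0,"rx":0,"ry":0,"rz":0},{"fingers":0.05,"x":0,"y":0,"z":0,"rx":0,"ry":0,"rz":0},{"fingers":0.05,"x":0,"y":0,"z":0,"rx":0,"ry":0,"rz":0},{"fingers":0.05,"x":0,"y":0,"z":0,"rx":0,"ry":0,"rz":0},{"fingers":0.05,"x":0,"y":0,"z":0,"rx":0,"ry":0,"rz":0},{"fingers":0.05,"x":0,"y":0,"z":0,"rx":0,"ry":0,"rz":0},{"fingers":0.05,"x":0,"y":0,"z":0,"rx":0,"ry":0,"rz":0},{"fingers":0.05,"x":0,"y":0,"z":0,"rx":0,"ry":0,"rz":0},{"fingers":0.05,"x":0,"y":0,"z":0,"rx":0,"ry":0,"rz":0},{"fingers":0.05,"x":0,"y":0,"z":0,"rx":0,"ry":0,"rz":0}]'

```text
time: 26.85
tcp_pos: [653.4, 119.5, 108.9]
eef_rot: [[-0.988, -0.152, 0.002], [-0.152, 0.988, -0.003], [-0.001, -0.003, -1.0]]
force: [2.0, -5.0, 3.6]
finger_gap: 0.169
gripper_force: 40.0
```

Emit:
arm_command --motion '[{"fingers":0.05,"x":-0.03,"y":0.22,"z":0,"rx":0,"ry":0,"rz":0},{"fingers":0.05,"x":-0.03,"y":0.22,"z":0,"rx":0,"ry":0,"rz":0},{"fingers":0.05,"x":0,"y":0,"z":0,"rx":0,"ry":0,"rz":0},{"fingers":0.05,"x":0,"y":0,"z":0,"rx":0,"ry":0,"rz":0},{"fingers":0.05,"x":0,"y":0,"z":0,"rx":0,"ry":0,"rz":0},{"fingers":0.05,"x":0,"y":0,"z":0,"rx":0,"ry":0,"rz":0},{"fingers":0.05,"x":0,"y":0,"z":0,"rx":0,"ry":0,"rz":0},{"fingers":0.05,"x":0,"y":0,"z":0,"rx":0,"ry":0,"rz":0},{"fingers":0.05,"x":0,"y":0,"z":0,"rx":0,"ry":0,"rz":0},{"fingers":0.05,"x":0,"y":0,"z":0,"rx":0,"ry":0,"rz":0}]'

```text
time: 27.68
tcp_pos: [652.8, 123.6, 108.9]
eef_rot: [[-0.988, -0.152, 0.002], [-0.152, 0.988, -0.004], [-0.001, -0.004, -1.0]]
force: [2.5, -6.1, 3.9]
finger_gap: 0.173
gripper_force: 40.0
```

```bash
python3 - <<'E'
from wr import *
p=np.load("p.npy");p[3:6]=1.571
c=look(["shutter_lug","screen_left_lug","screen_right_lug","screen_front_lug","sample_tube"],"w7",p[3:6])
q=proj(c,W(p,(70,22,100)));print(q)
w=cv2.imread("pics/w7.png");h=cv2.resize(w[200:320,176:336],(480,360),interpolation=2)
C=read_camera("side");a=C["image"][160:260,180:285,::-1]
cv2.imwrite("pics/v7.png",np.hstack([h,cv2.resize(a,(320,360),interpolation=2)]))
print(bot.observe()["tcp_pos"])
E
```

```text
[652.8 123.6 108.9] [ 2.5 -6.1  3.9]
shutter_lug [655.  100.7 125. ] pred [218.  237.4] [(array([253.4, 238.9]), 0.61)] at z: [array([652.4, 124.1, 125. ])]
screen_left_lug [593.1 165.1 123. ] pred [333.5 160.6] [(array([334.5, 161. ]), 0.76)] at z: [array([593.2, 165.8, 123. ])]
screen_right_lug [615.   20.8 123. ] pred [ 98.6 159.8] [(array([ 99. , 163.9]), 0.84)] at z: [array([617.5,  21. , 123. ])]
screen_front_lug [553.6  85.3 123. ] pred [212.6  71.1] [(array([218.2,  71.1]), 0.92)] at z: [array([553.1,  88.5, 123. ])]
sample_tube [602.1  92.6  18. ] pred [230.2 140.6] [(array([230.8, 143.2]), 0.78)] at z: [array([604.5,  93.5,  18. ])]
[251.4 242.7]
[652.8 123.6 108.9]
```

View pics/v7.png

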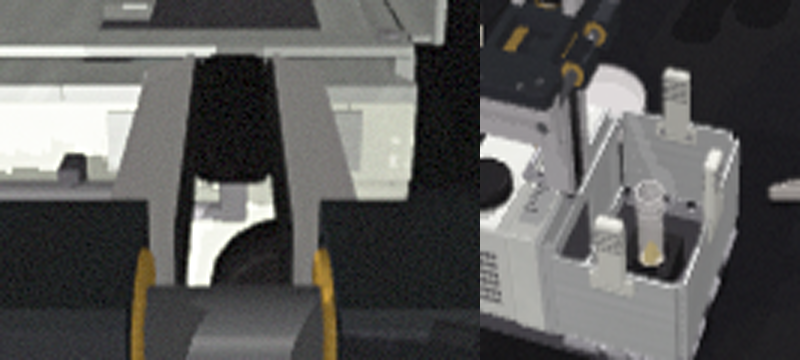

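The shutter has moved 22.0 mm, the lug is firmly gripped, the screens are upright and the tube is standing.

```bash
python3 -c "
from rig import bot
print(bot.finish_job())"
```

```text
the job is handed in; nothing more can be done
None
```

I handed the job in: all three screens are upright at their stops, the gripper is holding the shutter about 22 mm open (half), and the tube is standing in its holder; I didn't re-check the other bench items' positions, but the arm kept clear of them.

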